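# Dispense one badge and push it onto the green mat

### The job

At the badge stand, press the dispenser's red plunger all the way down once and let it come back up, so that a single badge slides out onto the counter. Then push that badge aside, sliding it flat on the counter without picking it up, until it lies wholly on the green mat. Leave the other badges in the dispenser and everything else on the counter where it is.

Things in the scene. Friction and masses are not known exactly. Their poses are not given: they have to be found in the camera images.
- dispenser: Badge dispenser fixed to the counter (mm): clear and white open-topped magazine 69 x 69 x 46 high holding four badges stacked flat, the lowest on the counter; behind it a grey housing (x = 34.5 to 146.5, 69 wide, 50 high) with a vertical red plunger. Origin on the counter on the magazine's axis; its -x is the way the badge comes out, +x runs to the plunger, z up.
- exit (a point): Foot of the magazine's front face, middle of the 13 mm high exit slot, 34.5 mm along the dispenser's -x. A full press drives an ejector plate (50 wide, 8 high) 40 mm out of it; pressed slowly (40 mm/s), the badge's centre stops 65 to 70 mm in front of this point, flat on the counter; a quick press shoots it farther, to 160 mm. As the plunger rises the plate goes back in and the next badge drops 9 mm.
- plunger_top (a point): Centre of the flat top of the plunger's red cap (36 mm dia, 14 mm high): 90 mm along the dispenser's +x from its origin, 124 mm above the counter at rest, 89 mm when fully pressed. It is pressed straight down.
- plunger (a joint): Plunger travel in m: 0 = up at rest, 0.035 = fully down at its stop. A spring brings it back up when let go; it takes about 4 N to start and 8 N at the bottom, plus up to 5 N while the badge moves. The ejector plate moves 3 times as far.
- badge_1: The lowest badge in the magazine, the one that comes out: flat steel-rimmed blue disc, 56 dia x 9 thick, about 18 g; origin at the centre of its underside.
- mat_green: Green round mat with a thin white ring, 100 dia, paper-thin (under 1) and flush on the counter, does not move; origin at its centre.
- mat_orange: The same in orange; a finished red badge lies on it. Not to be used.
- badge_old: Red finished badge lying on the orange mat, same size as the others. Leave it.
- badge_2: Yellow badge, number 2 from below in the magazine, same size; stays in the magazine.
- badge_3: Blue badge, number 3 from below in the magazine, same size; stays in the magazine.
- badge_4: Yellow badge, number 4 from below in the magazine, same size; stays in the magazine.
- pin_jar: Closed glass jar with a metal cap, 60 dia x 75 high (mm). Bystander, loose. Origin at its underside's centre.
- tape: Roll of clear tape lying flat, 68 dia x 24 high (mm). Bystander, loose. Origin at its underside's centre.
- scissors: Scissors lying flat, steel blades, blue bows, about 185 long x 80 wide x 10 high; origin between blades and bows, blades to its +x (mm). Bystander, loose.
- pen_cup: Black cup 68 dia x 90 high with three pens standing in it to 145 high (mm). Bystander, loose. Origin at its underside's centre.
- shell_1: Empty tin badge shell, dome up, 60 dia x 8 high (mm). Bystander, loose. Origin at its underside's centre.
- shell_2: Another such tin shell (mm). Bystander, loose. Origin at its underside's centre.
- marker: Black round marker pen lying flat, 16 dia x 136 long (mm). Bystander, loose. Origin at its underside's centre.

How it is judged:
On the way, in this order (a step that is already met when the one before it is completed fails the run):
1. The plunger is pressed down and the lowest badge is out of the magazine (value of joint plunger above 0.028 m and x of badge_1 in the frame of dispenser below -0.0625 m).
2. The plunger is let go and is up again, with the badge out and not yet on the green mat (value of joint plunger below 0.004 m and x of badge_1 in the frame of dispenser below -0.0625 m and horizontal distance between badge_1 and mat_green above 0.04 m), for 0.1 s.
3. The badge lies on the green mat (horizontal distance between badge_1 and mat_green below 0.024 m and height (world z) of badge_1 below 0.004 m and angle between badge_1's own z axis and vertical below 0.1 rad), for 0.1 s.
At the end, for the whole second after the job is handed in: Badge 1 lies flat and at rest wholly on the green mat (centre within 24 mm of the mat's centre), the plunger is up (within 4 mm), the other three badges are still in the magazine, dropped down by one (centres within 10 mm of its axis), and no bystander has moved more than 15 mm (all of step 3 and linear speed of badge_1 below 0.01 m/s and value of joint plunger below 0.004 m and horizontal distance between each of badge_2, badge_3, badge_4 and dispenser below 0.01 m and height (world z) of badge_2 below 0.006 m and height (world z) of badge_3 below 0.015 m and height (world z) of badge_4 below 0.024 m and distance of each of pin_jar, tape, scissors, pen_cup, shell_1, shell_2, marker, badge_old from where it was at the start of the episode below 0.015 m); the robot touches nothing.
It fails at once if The badge was lifted off the counter or stood on edge (height (world z) of badge_1 above 0.014 m or angle between badge_1's own z axis and vertical above 0.5 rad).
It fails at once if A second badge was driven out of the magazine (plunger pressed again) (x of any of badge_2, badge_3, badge_4 in the frame of dispenser below -0.012 m).
It fails at once if A badge was taken up out of the magazine (height (world z) of badge_2 above 0.021 m or height (world z) of badge_3 above 0.03 m or height (world z) of badge_4 above 0.039 m).
It fails at once if A bystander was moved by more than 15 mm (distance of any of pin_jar, tape, scissors, pen_cup, shell_1, shell_2, marker, badge_old from where it was at the start of the episode above 0.015 m).
It also fails if it takes over 51 s, if anything falls off the work surface, if the arm or the gripper's body presses on something with over 40 N, if the wrist force passes 120 N, or if a joint passes its speed limit or range.

### The arm

A 6-joint arm with a two-finger parallel gripper is mounted at the origin on the work surface. World frame = base frame: x ahead of the robot, y to its left, z up, the work surface at z = 0. Lengths are in m, angles in rad, forces in N, time in s.
With the tool pointing down it reaches from about 0.3 to 0.75 m from the base axis. Payload 8.5 kg.
Tool frame: the origin (TCP) lies at the very end of the fingers, on their centre line; the grasp point (between the pads) lies 19 mm behind it; z points along the fingers, y is the direction in which the jaws open and shut (so a half turn about z gives the same grasp; the last joint's range is limited). The gripper opens to 88 mm and grips with 3 to 60 N. Pads are 18 mm wide; open, the fingers measure 123 mm over their backs; the gripper's body (75 mm by 187 mm) begins 45 mm behind the grasp point.
Start: joints at [1.115, 0.381, 1.297, -0, 1.464, -0.215], TCP at [0.131, 0.534, 0.239] pointing down, gripper open.
Joint ranges: [-3.11, 3.11], [-0.89, 2.33], [0.22, 2.48], [-1.42, 4.56], [0.17, 2.85], [-2.88, 2.88]. Speed limits (rad/s): [2.39, 2.39, 3.14, 3.14, 3.14, 3.14].

### API

Orientations are given as a unit quaternion [w, x, y, z].
In Python, from bench import ctrl gives the robot as it stands.
- The arm moves only by the tool apply_moves, never from a script. Its argument "targets" is a list of rows, each a list of 3 entries, a list of its own where there are three numbers: the shift along the tool's x, y, z in m, then the turn about the tool's z in rad, then the gripper command: -1 is shut, 1 is fully open, values between are in proportion. In form: [[[x, y, z], turn, claw], ...]. A call has 1 to 5 rows; each row is the pose to reach, as a shift and turn from the pose measured when the call began, along the tool's axes at that moment; what a row does not reach only later rows make up. A row lasts 1/12 s, in which the tool goes at most 41.7 mm and 7.16 degrees, less where a joint would pass 70% of its speed; a pose out of reach is approached as far as the arm can. A call with a gripper value outside its range is refused whole. The fingers move at their own pace and stop on an object; the grip force is fixed at half the most. Time passes only in rows, so rows that repeat a pose let the fingers close. It gives the time, the measured TCP pose, the force and the opening at its end, in the units of the state.
- ctrl.read_state(): the state, without advancing time (a new reading comes with each control period).
- ctrl.snapshot(name): name is "side" or "top"; returns (picture, depth): 400x640x3 uint8, red, green, blue; 400x640 float32, m along the optical axis (not along the pixel's ray), 0 where there is no reading.
- ctrl.camera_params(name): a dict with "fx", "fy", "cx", "cy" (pixels), "camera_from_world" (4x4, takes a point from world to camera coordinates). Camera axes: x right, y down, z forward; pixel columns grow to the right and rows downward; lengths in m; the calibration is good to about 2 mm. A picture is of the moment at which its call begins. camera_params takes no time and is no camera call.
- ctrl.sign_off(): hands the job in, once; it reports no verdict.
The state is a dict: "clock": time; "qpos": joint angles; "joint_vel": joint speeds; "effort": joint torques, N m; "position": TCP position; "ee_rot": TCP orientation; "contact_force": force on the tool from outside, world axes, zero at the start; "moment": the same for the moment, N m; "width": opening from 0.0 (shut) to 1.0 (fully open).
Only numpy, scipy, OpenCV 4.12 (cv2) and the standard library are available. Lean on these libraries where they do the work, as an engineer would, in place of code of your own. Each camera call takes 0.05 s, during which the arm holds its last target.

## Working session

There is one attempt and no reset: what is moved stays moved. The work goes in short steps, Python scripts to look and compute and a tool call to move; the robot and the scene stay as the last step left them, time stands still between calls to the robot, and variables do not carry over. Pictures are saved under pics/ and viewed, and the job is handed in when it is done.

Besides the shell and the picture viewer there is one more tool, called as name([rows], argument=value, ...), one row to a line, values as JSON. apply_moves: Moves the arm, as the interface text tells. Its arguments: {"type":"object","properties":{"targets":{"type":"array"}},"required":["targets"]}

```bash
mkdir -p pics; ls; python3 - <<'E'
from bench import ctrl
import cv2,numpy as np
print(ctrl.read_state())
for n in("side","top"):
    p,d=ctrl.snapshot(n); cv2.imwrite(f"pics/{n}0.png",p[:,:,::-1]); np.save(f"pics/{n}0d.npy",d); print(n,ctrl.camera_params(n))
E
```

```text
pics
{'clock': 0.0, 'qpos': array([ 1.11472584e+00,  3.81164788e-01,  1.29828350e+00, -3.09720181e-06,
        1.46361656e+00, -2.15298268e-01]), 'joint_vel': array([-0.00082718,  0.00175713, -0.00087222,  0.00010765,  0.00012786,
        0.00149153]), 'effort': array([-2.81758385e-04, -4.37926769e+01, -2.24555343e+01,  7.13094953e-02,
        3.52845190e-02, -1.38427486e-04]), 'position': array([0.13101623, 0.53385941, 0.23814687]), 'ee_rot': array([-2.41027524e-04,  1.20095333e-01,  9.92762091e-01, -6.95517478e-04]), 'contact_force': array([-0.99694653,  0.7065774 , -0.00615634]), 'moment': array([-0.00155454,  0.00419039,  0.0336162 ]), 'width': 0.998651592334948}
side {'fx': 390.50406827157605, 'fy': 390.50406827157605, 'cx': 319.6969592859776, 'cy': 199.20323088211933, 'camera_from_world': array([[ 0.82544071, -0.56428727,  0.01508361, -0.45396498],
       [-0.27436517, -0.42440772, -0.86290315,  0.22574411],
       [ 0.49332686,  0.70813697, -0.50514418,  0.70506607],
       [ 0.        ,  0.        ,  0.        ,  1.        ]])}
top {'fx': 422.6957036333684, 'fy': 422.6957036333684, 'cx': 321.4974733491347, 'cy': 210.35863024268878, 'camera_from_world': array([[-0.01594812, -0.99983202,  0.00903308,  0.00588581],
       [-0.99514125,  0.01499415, -0.09730913,  0.57574663],
       [ 0.09715734, -0.01054109, -0.99521321,  1.22673933],
       [ 0.        ,  0.        ,  0.        ,  1.        ]])}
```

View pics/top0.png

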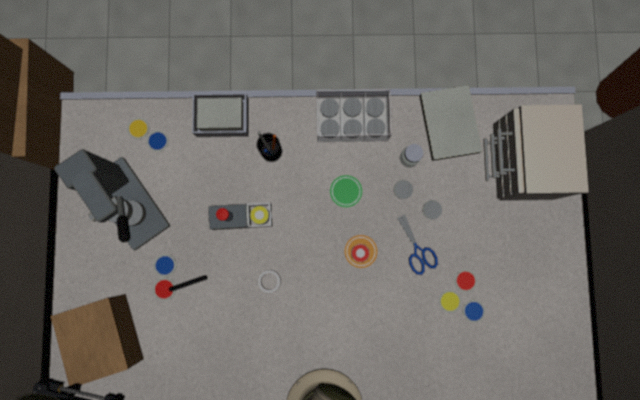

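View pics/side0.png

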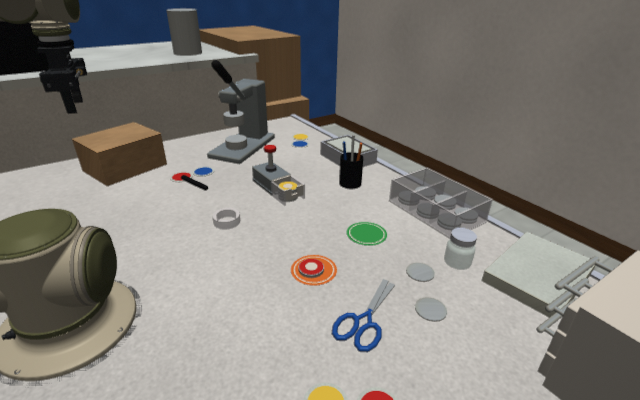

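```bash
cat > h.py <<'E'
import numpy as np,cv2
from bench import ctrl
def px2w(n,u,v,z):
    c=ctrl.camera_params(n);M=np.array(c["camera_from_world"]);R=M[:3,:3];t=M[:3,3]
    d=R.T@np.array([(u-c["cx"])/c["fx"],(v-c["cy"])/c["fy"],1]);o=-R.T@t
    return o+d*(z-o[2])/d[2]
def w2px(n,P):
    c=ctrl.camera_params(n);M=np.array(c["camera_from_world"]);q=M[:3,:3]@np.array(P)+M[:3,3]
    return np.array([c["fx"]*q[0]/q[2]+c["cx"],c["fy"]*q[1]/q[2]+c["cy"]])
def tri(uvs,uvt):
    from scipy.optimize import least_squares
    f=lambda P:np.r_[w2px("side",P)-uvs,w2px("top",P)-uvt]
    r=least_squares(f,[.5,.1,.05]);return r.x,r.fun
def crop(img,x0,y0,x1,y1,k,name):
    cv2.imwrite(name,cv2.resize(img[y0:y1,x0:x1],None,fx=k,fy=k,interpolation=cv2.INTER_CUBIC))
E
python3 - <<'E'
import cv2
from h import *
t=cv2.imread("pics/top0.png");s=cv2.imread("pics/side0.png")
crop(t,200,120,400,270,4,"pics/topc.png")
crop(s,220,130,400,260,4,"pics/sidec.png")
E
```

```text
(no output)
```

View pics/topc.png

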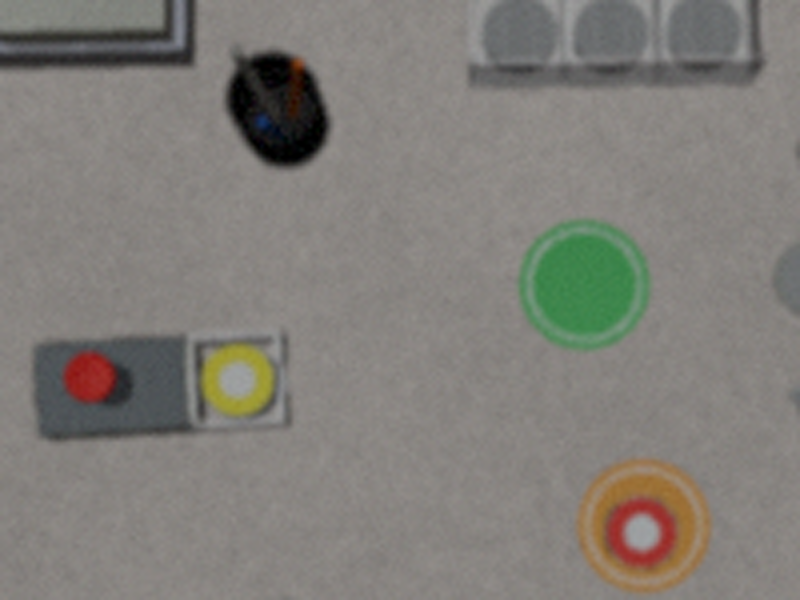

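View pics/sidec.png

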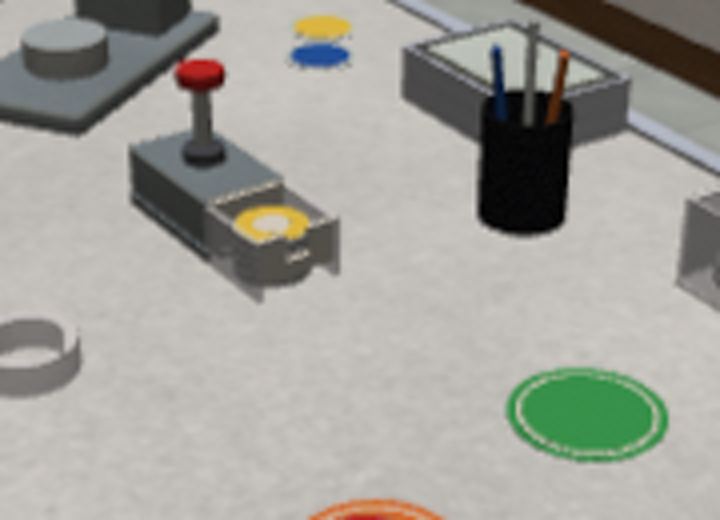

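```bash
python3 - <<'E'
from h import *
np.set_printoptions(precision=4,suppress=True)
T=lambda x,y:np.array([(x+.5)/4-.5+200,(y+.5)/4-.5+120])
S=lambda x,y:np.array([(x+.5)/4-.5+220,(y+.5)/4-.5+130])
for n,a,b in(("cap",S(200,68),T(90,377)),("badge4",S(273,223),T(238,381)),("mat",S(587,414),T(585,285))): print(n,*tri(a,b))
print("cap z124",px2w("top",*T(90,377),.124),px2w("side",*S(200,68),.124))
print("b4 z36",px2w("top",*T(238,381),.036),px2w("side",*S(273,223),.036))
print("mat",px2w("top",*T(585,285),.0),px2w("side",*S(587,414),0))
print("housing corners z50",[px2w("top",*T(*p),.05)[:2] for p in((36,345),(187,337),(40,438),(192,430))])
print("mag corners z46",[px2w("top",*T(*p),.046)[:2] for p in((283,332),(288,425),(190,336))])
# color masks
t=cv2.imread("pics/top0.png");h=cv2.cvtColor(t,cv2.COLOR_BGR2HSV)
def cen(lo,hi,r,img=h):
    m=cv2.inRange(img,lo,hi);k=np.zeros_like(m);k[r[1]:r[3],r[0]:r[2]]=255;m&=k
    c=max(cv2.findContours(m,0,2)[0],key=cv2.contourArea);return cv2.minEnclosingCircle(c),cv2.moments(c)['m10']/cv2.moments(c)['m00'],cv2.moments(c)['m01']/cv2.moments(c)['m00']
for n,lo,hi,r in(("mat",(45,60,40),(85,255,255),(320,160,380,220)),("b4",(20,70,60),(35,255,255),(240,195,280,235)),("cap",(0,120,60),(10,255,255),(205,195,240,235))):
    c=cen(lo,hi,r);print(n,c,px2w("top",c[1],c[2],{"mat":0,"b4":.036,"cap":.12}[n]))
E
```

```text
cap [0.5604 0.2699 0.1239] [ 0.1883 -0.0056 -0.0814  0.162 ]
badge4 [0.5645 0.1803 0.0382] [-0.09    0.0038  0.045  -0.0833]
mat [ 0.6365 -0.0782  0.0008] [ 0.1669 -0.0163 -0.1218  0.1686]
cap z124 [0.5608 0.2696 0.124 ] [0.5598 0.2699 0.124 ]
b4 z36 [0.5644 0.1808 0.036 ] [0.5667 0.1838 0.036 ]
mat [ 0.6371 -0.0787  0.    ] [ 0.6369 -0.0772  0.    ]
housing corners z50 [array([0.5917, 0.3257]), array([0.5959, 0.2159]), array([0.5239, 0.3221]), array([0.528 , 0.2122])]
mag corners z46 [array([0.599 , 0.1465]), array([0.5308, 0.1431]), array([0.5971, 0.2144])]
mat (((345.57574462890625, 190.742431640625), 16.147279739379883), 345.5604585766818, 190.72074410555913) [ 0.6376 -0.0777  0.    ]
b4 (((258.6176452636719, 214.85293579101562), 9.563673973083496), 258.8162992651971, 214.5263861055444) [0.5654 0.1817 0.036 ]
cap (((222.0, 214.0), 6.324655532836914), 221.9514237855946, 213.9246231155779) [0.5611 0.271  0.12  ]
```

```bash
python3 - <<'E'
from h import *
np.set_printoptions(precision=3,suppress=True,linewidth=200)
d=np.load("pics/top0d.npy");c=ctrl.camera_params("top");M=np.array(c["camera_from_world"])
v,u=np.mgrid[:400,:640]
P=np.stack([(u-c["cx"])/c["fx"]*d,(v-c["cy"])/c["fy"]*d,d],-1)-M[:3,3]
W=P@M[:3,:3]
xs=np.arange(.1,.8,.05);ys=np.arange(.65,-.25,-.05)
print("y:",ys)
for x in xs[::-1]:
    print("%.2f"%x,np.array([np.max(W[...,2][(abs(W[...,0]-x-.025)<.025)&(abs(W[...,1]-y+.025)<.025)&(d>0)],initial=-1) for y in ys]))
E
```

```text
y: [ 0.65  0.6   0.55  0.5   0.45  0.4   0.35  0.3   0.25  0.2   0.15  0.1   0.05 -0.   -0.05 -0.1  -0.15 -0.2 ]
0.75 [0.007 0.004 0.008 0.007 0.006 0.005 0.005 0.005 0.006 0.148 0.137 0.005 0.071 0.071 0.071 0.074 0.073 0.073]
0.70 [0.224 0.223 0.006 0.007 0.006 0.007 0.008 0.006 0.007 0.142 0.144 0.005 0.006 0.006 0.005 0.005 0.006 0.076]
0.65 [0.226 0.223 0.028 0.005 0.006 0.006 0.006 0.005 0.005 0.006 0.006 0.005 0.005 0.007 0.006 0.005 0.009 0.011]
0.60 [0.225 0.222 0.221 0.02  0.006 0.007 0.007 0.006 0.006 0.007 0.051 0.007 0.005 0.009 0.006 0.006 0.005 0.011]
0.55 [0.219 0.223 0.237 0.271 0.006 0.007 0.054 0.127 0.054 0.051 0.049 0.005 0.006 0.008 0.005 0.006 0.006 0.011]
0.50 [0.021 0.224 0.22  0.332 0.335 0.005 0.054 0.127 0.054 0.049 0.047 0.005 0.006 0.006 0.006 0.007 0.006 0.01 ]
0.45 [0.006 0.027 0.026 0.334 0.339 0.007 0.006 0.007 0.006 0.006 0.008 0.006 0.006 0.005 0.012 0.013 0.007 0.009]
0.40 [0.005 0.005 0.006 0.007 0.006 0.006 0.004 0.005 0.006 0.026 0.024 0.005 0.007 0.007 0.012 0.015 0.007 0.007]
0.35 [0.006 0.005 0.006 0.009 0.017 0.019 0.02  0.006 0.006 0.029 0.027 0.007 0.005 0.006 0.005 0.008 0.006 0.007]
0.30 [0.114 0.115 0.006 0.006 0.017 0.005 0.006 0.004 0.004 0.028 0.029 0.006 0.006 0.005 0.005 0.006 0.006 0.007]
0.25 [0.114 0.116 0.007 0.008 0.008 0.007 0.007 0.005 0.004 0.004 0.007 0.005 0.004 0.007 0.005 0.007 0.004 0.006]
0.20 [0.116 0.117 0.501 0.005 0.006 0.005 0.007 0.004 0.008 0.004 0.005 0.005 0.004 0.008 0.006 0.006 0.005 0.007]
0.15 [0.348 0.347 0.488 0.471 0.004 0.006 0.007 0.003 0.005 0.005 0.006 0.004 0.006 0.004 0.008 0.007 0.006 0.005]
0.10 [0.114 0.32  0.337 0.338 0.335 0.004 0.005 0.006 0.006 0.006 0.005 0.008 0.167 0.168 0.006 0.005 0.005 0.007]
```

apply_moves([
  [[-0.03, -0.02, -0.004], 0.1, -1],
  [[-0.06, -0.04, -0.008], 0.2, -1],
  [[-0.09, -0.06, -0.012], 0.3, -1],
  [[-0.12, -0.08, -0.016], 0.4, -1],
  [[-0.15, -0.1, -0.02], 0.5, -1],
])

```text
clock: 0.52
position: [0.2535, 0.3996, 0.2582]
ee_rot: [-0.0, 0.364, 0.931, -0.001]
contact_force: [0.3, 0.4, -0.1]
width: 0.652
```

```bash
cat >> h.py <<'E'
from scipy.spatial.transform import Rotation as Ro
def plan(x,y,z,head=None):
    s=ctrl.read_state();w,a,b,c=s["ee_rot"];R=Ro.from_quat([a,b,c,w]).as_matrix()
    D=np.array([x,y,z])-s["position"];h=np.degrees(np.arctan2(R[1,0],R[0,0]))
    print("t",round(s["clock"],2),"pos",s["position"].round(4),"head",h.round(1),"tilt",R[:,2].round(3),"F",s["contact_force"].round(1),"w",round(s["width"],3))
    print(" shift",(R.T@D).round(4),"turn",None if head is None else round(np.radians((h-head+180)%360-180),3),"q",s["qpos"].round(2))
E
python3 -c "
from h import *
plan(.35,.30,.25,114)"
```

```text
t 0.52 pos [0.2535 0.3996 0.2582] head 137.3 tilt [-0.001 -0.002 -1.   ] F [ 0.3  0.4 -0.1] w 0.652
 shift [-0.1384 -0.0077  0.0083] turn 0.407 q [ 0.75  0.23  1.46 -0.    1.45 -0.07]
```

apply_moves([
  [[-0.03, -0.002, 0], 0.1, -1],
  [[-0.06, -0.004, 0.002], 0.2, -1],
  [[-0.09, -0.006, 0.004], 0.3, -1],
  [[-0.12, -0.007, 0.006], 0.4, -1],
  [[-0.138, -0.008, 0.008], 0.407, -1],
])

```text
clock: 0.93
position: [0.351, 0.2982, 0.25]
ee_rot: [0.0, 0.548, 0.837, -0.001]
contact_force: [-0.1, 0.9, -0.6]
width: 0.267
```

```bash
python3 -c "
from h import *
plan(.561,.270,.16,114)"
```

```text
t 0.93 pos [0.351  0.2982 0.25  ] head 113.6 tilt [-0.001 -0.002 -1.   ] F [-0.1  0.9 -0.6] w 0.267
 shift [-0.1098  0.1813  0.0898] turn -0.007 q [ 0.45  0.22  1.51 -0.    1.42  0.04]
```

apply_moves([
  [[-0.018, 0.03, 0.01], 0, -1],
  [[-0.036, 0.06, 0.02], 0, -1],
  [[-0.054, 0.09, 0.03], 0, -1],
  [[-0.072, 0.12, 0.04], 0, -1],
  [[-0.09, 0.15, 0.05], 0, -1],
])

```text
clock: 1.35
position: [0.5259, 0.2751, 0.1989]
ee_rot: [-0.0, 0.548, 0.837, -0.001]
contact_force: [-0.5, 0.5, -0.1]
width: 0.008
```

```bash
python3 -c "
from h import *
plan(.561,.270,.15,114)"
```

```text
t 1.35 pos [0.5259 0.2751 0.1989] head 113.6 tilt [-0.002 -0.002 -1.   ] F [-0.5  0.5 -0.1] w 0.008
 shift [-0.0186  0.0303  0.0489] turn -0.008 q [ 0.28  0.49  1.24 -0.    1.42 -0.13]
```

apply_moves([
  [[-0.01, 0.015, 0.015], 0, -1],
  [[-0.019, 0.03, 0.03], 0, -1],
  [[-0.019, 0.03, 0.045], 0, -1],
  [[-0.019, 0.03, 0.049], 0, -1],
  [[-0.019, 0.03, 0.049], 0, -1],
])

```text
clock: 1.77
position: [0.5602, 0.2694, 0.1485]
ee_rot: [-0.001, 0.548, 0.837, -0.003]
contact_force: [0.0, -0.1, -0.7]
width: 0.003
```

```bash
python3 - <<'E'
from h import *
plan(.561,.270,.124,114)
for n in("side","top"):
    p,d=ctrl.snapshot(n);p=p[:,:,::-1]
    if n=="side": crop(p,190,60,390,210,4,"pics/s1.png")
    else: crop(p,180,150,380,300,4,"pics/t1.png")
E
```

```text
t 1.77 pos [0.5602 0.2694 0.1485] head 113.6 tilt [-0.005 -0.003 -1.   ] F [ 0.  -0.1 -0.7] w 0.003
 shift [0.0003 0.0011 0.0245] turn -0.008 q [ 0.26  0.58  1.22 -0.    1.34 -0.15]
```

View pics/s1.png

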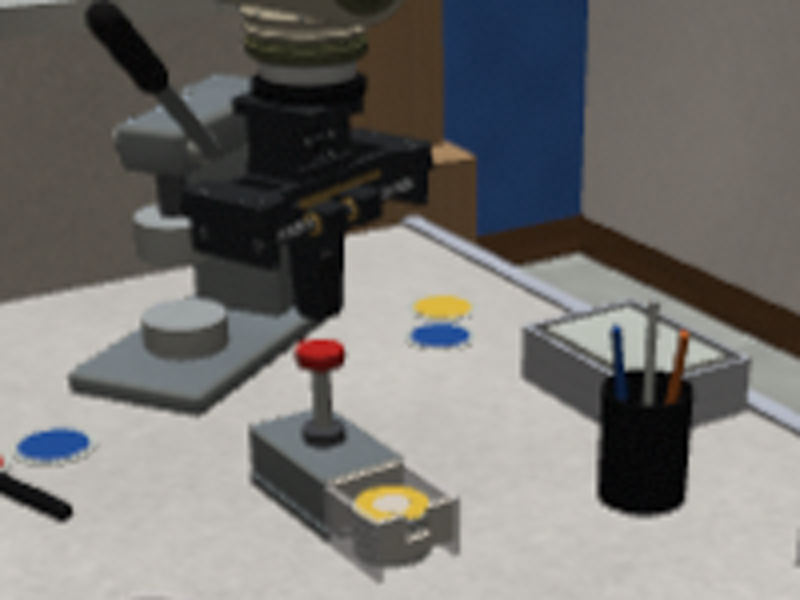

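View pics/t1.png

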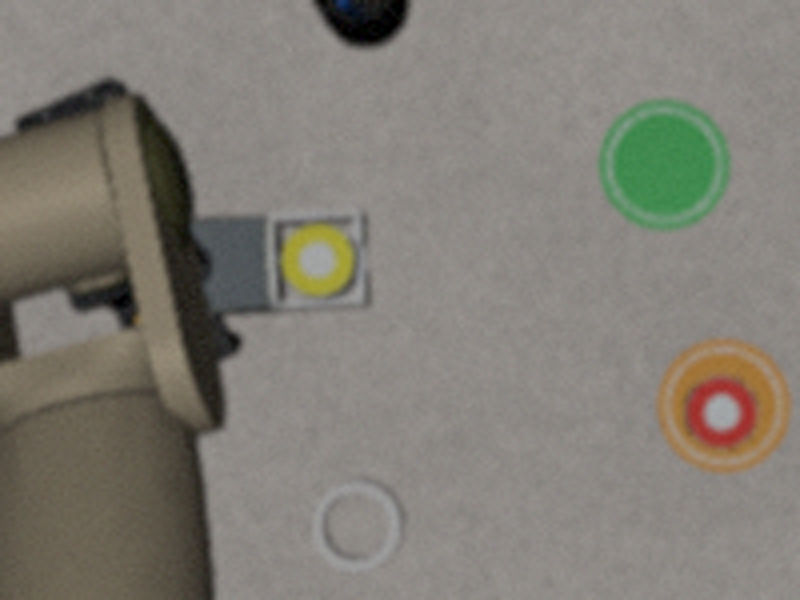

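apply_moves([
  [[0, 0.001, 0.006], 0, -1],
  [[0, 0.001, 0.012], 0, -1],
  [[0, 0.001, 0.017], 0, -1],
  [[0, 0.001, 0.02], 0, -1],
  [[0, 0.001, 0.023], 0, -1],
])

```text
clock: 2.28
position: [0.5615, 0.2702, 0.1273]
ee_rot: [-0.0, 0.548, 0.837, -0.001]
contact_force: [0.1, -0.2, 0.4]
width: 0.009
```

apply_moves([
  [[0, 0, 0.003], 0, -1],
  [[0, 0, 0.006], 0, -1],
  [[0, 0, 0.009], 0, -1],
  [[0, 0, 0.012], 0, -1],
  [[0, 0, 0.015], 0, -1],
])

```text
clock: 2.7
position: [0.5615, 0.2702, 0.1131]
ee_rot: [0.0, 0.548, 0.837, -0.001]
contact_force: [-2.6, -1.0, 9.0]
width: 0.003
```

apply_moves([
  [[0, 0, 0.003], 0, -1],
  [[0, 0, 0.006], 0, -1],
  [[0, 0, 0.009], 0, -1],
  [[0, 0, 0.012], 0, -1],
  [[0, 0, 0.015], 0, -1],
])

```text
clock: 3.12
position: [0.5615, 0.2702, 0.0989]
ee_rot: [0.001, 0.548, 0.837, -0.001]
contact_force: [-1.9, -1.1, 8.0]
width: 0.007
```

apply_moves([
  [[0, 0, 0.003], 0, -1],
  [[0, 0, 0.006], 0, -1],
  [[0, 0, 0.009], 0, -1],
  [[0, 0, 0.0105], 0, -1],
  [[0, 0, 0.0105], 0, -1],
])

```text
clock: 3.53
position: [0.5615, 0.2702, 0.0895]
ee_rot: [0.001, 0.547, 0.837, -0.0]
contact_force: [-2.5, -0.8, 7.5]
width: 0.006
```

apply_moves([
  [[0, 0, 0.001], 0, -1],
  [[0, 0, 0.002], 0, -1],
  [[0, 0, 0.002], 0, -1],
])

```text
clock: 3.78
position: [0.5616, 0.2702, 0.0894]
ee_rot: [0.001, 0.547, 0.837, 0.0]
contact_force: [-4.9, -2.6, 14.7]
width: 0.003
```

```bash
python3 - <<'E'
from h import *
plan(.561,.270,.20,114)
for n in("side","top"):
    p,d=ctrl.snapshot(n);p=p[:,:,::-1]
    if n=="side": crop(p,220,120,420,270,4,"pics/s2.png")
    else: crop(p,200,130,400,280,4,"pics/t2.png")
E
```

```text
t 3.78 pos [0.5616 0.2702 0.0894] head 113.6 tilt [ 0.003 -0.001 -1.   ] F [-4.9 -2.6 14.7] w 0.003
 shift [-0.0002 -0.0004 -0.1106] turn -0.007 q [ 0.26  0.64  1.3  -0.    1.2  -0.15]
```

View pics/s2.png

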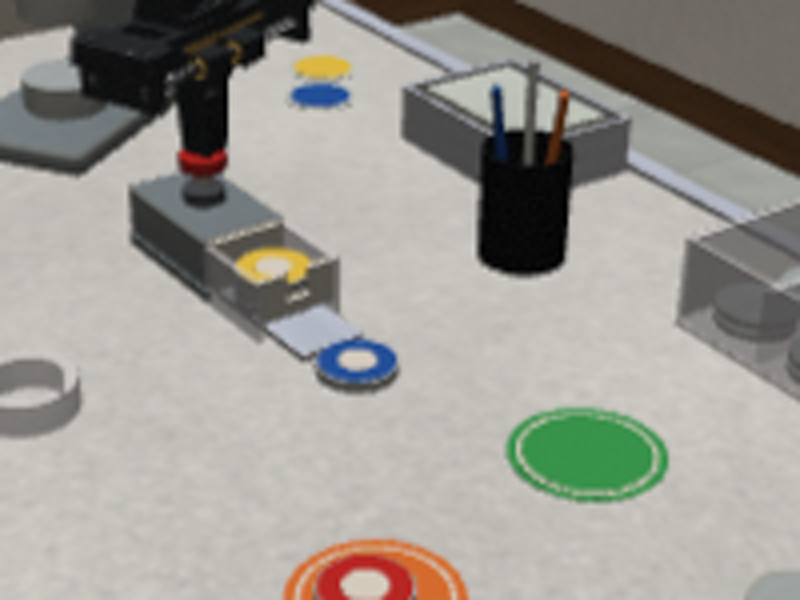

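View pics/t2.png

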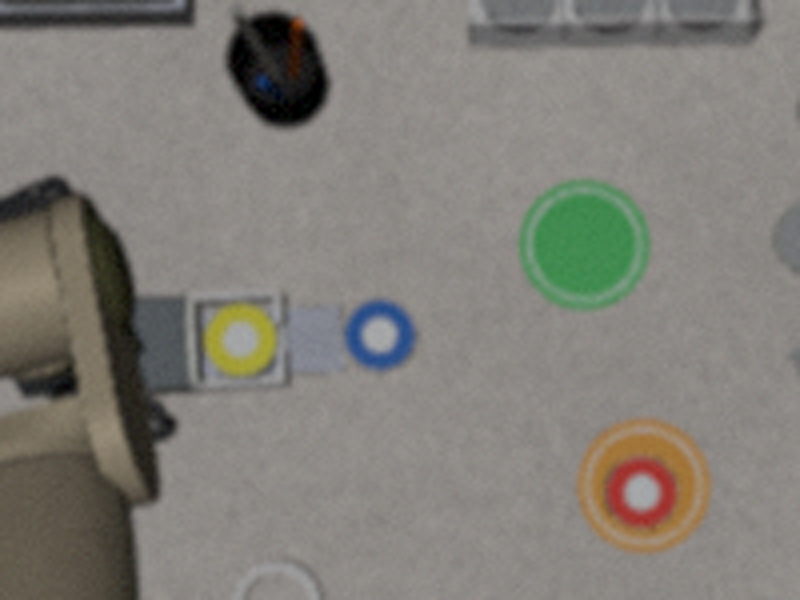

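apply_moves([
  [[0, 0, -0.006], 0, -1],
  [[0, 0, -0.012], 0, -1],
  [[0, 0, -0.018], 0, -1],
  [[0, 0, -0.024], 0, -1],
  [[0, 0, -0.03], 0, -1],
])

```text
clock: 4.3
position: [0.5615, 0.2702, 0.1198]
ee_rot: [0.002, 0.547, 0.837, 0.0]
contact_force: [-0.1, -0.2, 2.7]
width: 0.008
```

apply_moves([
  [[0, 0, -0.008], 0, -1],
  [[0, 0, -0.018], 0, -1],
  [[0, 0, -0.03], 0, -1],
  [[0, 0, -0.05], 0, -1],
  [[0, 0, -0.06], 0, -0.2],
])

```text
clock: 4.72
position: [0.5619, 0.2705, 0.1822]
ee_rot: [0.002, 0.547, 0.837, 0.001]
contact_force: [-0.6, 0.1, 1.0]
width: 0.058
```

```bash
python3 - <<'E'
from h import *
plan(.561,.2,.20,114)
for n in("side","top"):
    p,d=ctrl.snapshot(n);p=p[:,:,::-1]
    if n=="side": crop(p,220,120,420,270,4,"pics/s3.png")
    else: crop(p,200,130,400,280,4,"pics/t3.png")
E
```

```text
t 4.72 pos [0.5619 0.2705 0.1822] head 113.6 tilt [ 0.005 -0.001 -1.   ] F [-0.6  0.1  1. ] w 0.058
 shift [-0.0643 -0.029  -0.0178] turn -0.007 q [ 0.26  0.55  1.18 -0.    1.41 -0.15]
```

View pics/s3.png

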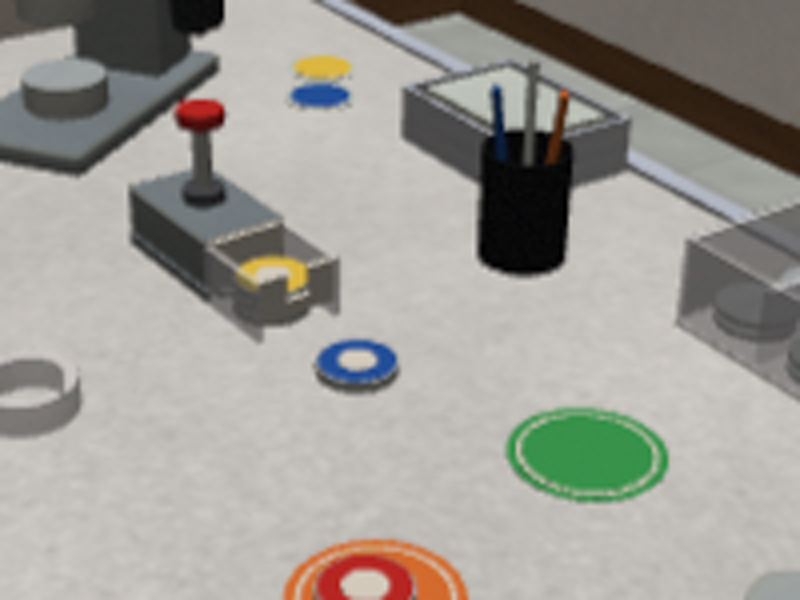

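View pics/t3.png

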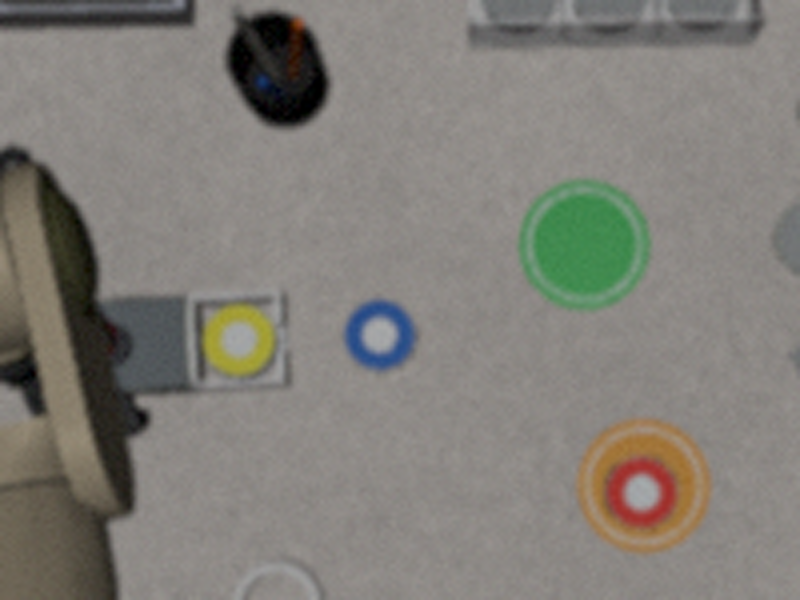

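```bash
python3 - <<'E'
from h import *
np.set_printoptions(precision=4,suppress=True)
T=lambda x,y:np.array([(x+.5)/4-.5+200,(y+.5)/4-.5+130])
S=lambda x,y:np.array([(x+.5)/4-.5+220,(y+.5)/4-.5+120])
B,r=tri(S(357,360),T(380,335));print("badge",B,r)
print(px2w("top",*T(380,335),.009),px2w("side",*S(357,360),.009))
m=np.array([.637,-.078]);b=px2w("top",*T(380,335),.009)[:2];d=m-b;L=np.hypot(*d);p=d/L;h=np.degrees(np.arctan2(-p[1],-p[0]))
print("p",p,L,"head",h)
q=b-.038*p;print("start",q,"end",m-.0305*p)
plan(*q,.15,h)
E
```

```text
badge [0.569  0.0781 0.0103] [ 0.2018 -0.0115 -0.1158  0.1976]
[0.5697 0.0778 0.009 ] [0.5697 0.08   0.009 ]
p [ 0.3965 -0.9181] 0.16968593052192887 head 113.35718991031685
start [0.5547 0.1127] end [ 0.6249 -0.05  ]
t 4.82 pos [0.562  0.2706 0.1818] head 113.6 tilt [ 0.006 -0.    -1.   ] F [-0.2 -0.1  0.3] w 0.148
 shift [-0.1416 -0.0702  0.0318] turn 0.005 q [ 0.26  0.55  1.18 -0.    1.41 -0.15]
```

apply_moves([
  [[-0.028, -0.014, 0], 0, -0.2],
  [[-0.056, -0.028, 0], 0, -0.2],
  [[-0.085, -0.042, 0], 0, -0.2],
  [[-0.113, -0.056, 0.005], 0, -0.2],
  [[-0.1415, -0.07, 0.01], 0.005, -0.2],
])

```text
clock: 5.23
position: [0.5541, 0.1116, 0.1709]
ee_rot: [0.002, 0.549, 0.836, 0.001]
contact_force: [0.3, 0.3, 0.1]
width: 0.396
```

```bash
python3 - <<'E'
from h import *
plan(.5547,.1127,.06,113.4)
E
```

```text
t 5.23 pos [0.5541 0.1116 0.1709] head 113.4 tilt [ 0.006 -0.    -1.   ] F [0.3 0.3 0.1] w 0.396
 shift [0.0011 0.0004 0.1109] turn -0.001 q [-0.01  0.46  1.37 -0.    1.3  -0.42]
```

apply_moves([
  [[0.001, 0, 0.03], 0, -0.2],
  [[0.001, 0, 0.06], 0, -0.2],
  [[0.001, 0, 0.09], 0, -0.2],
  [[0.001, 0, 0.11], 0, -0.2],
  [[0.001, 0, 0.11], 0, -0.2],
])

```text
clock: 5.65
position: [0.5518, 0.1123, 0.0564]
ee_rot: [-0.001, 0.55, 0.835, -0.001]
contact_force: [-0.3, 0.8, -0.7]
width: 0.403
```

```bash
python3 - <<'E'
from h import *
plan(.5547,.1127,.005,113.4)
for n in("side","top"):
    p,d=ctrl.snapshot(n);p=p[:,:,::-1]
    if n=="side": crop(p,220,120,420,270,4,"pics/s4.png")
    else: crop(p,200,130,400,280,4,"pics/t4.png")
E
```

```text
t 5.65 pos [0.5518 0.1123 0.0564] head 113.3 tilt [-0.003 -0.    -1.   ] F [-0.3  0.8 -0.7] w 0.403
 shift [-0.0008  0.003   0.0513] turn -0.001 q [-0.01  0.6   1.51 -0.    1.04 -0.42]
```

View pics/s4.png

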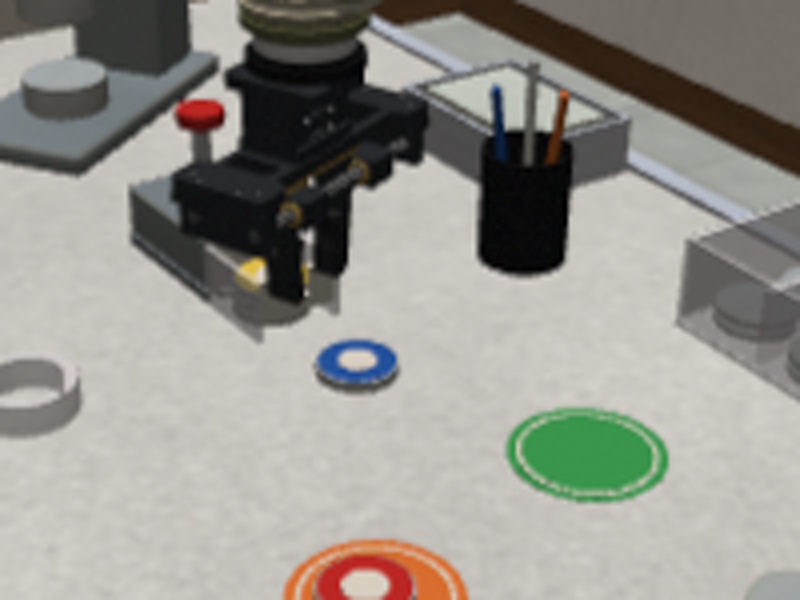

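View pics/t4.png

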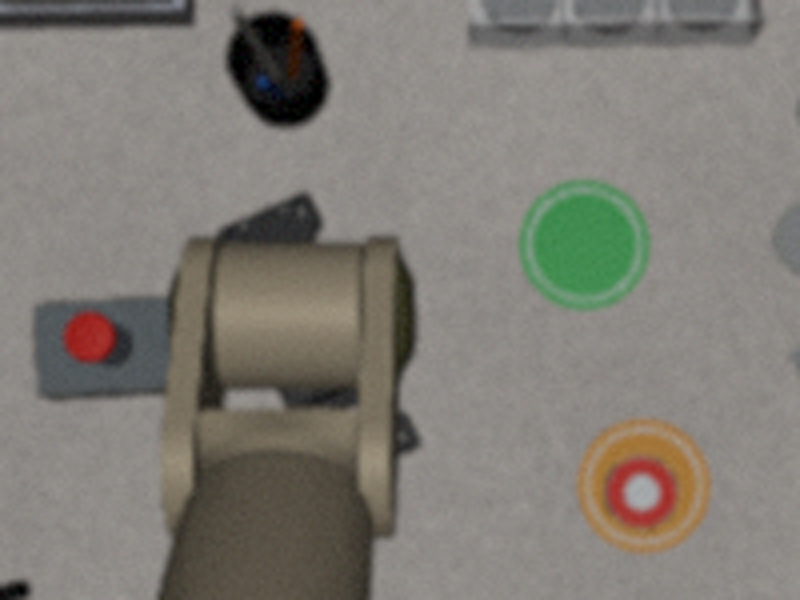

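apply_moves([
  [[0, 0.002, 0.012], 0, -0.2],
  [[0, 0.003, 0.024], 0, -0.2],
  [[0, 0.003, 0.034], 0, -0.2],
  [[0, 0.003, 0.038], 0, -0.2],
  [[0, 0.003, 0.04], 0, -0.2],
])

```text
clock: 6.17
position: [0.557, 0.1137, 0.0202]
ee_rot: [0.002, 0.549, 0.836, 0.001]
contact_force: [-0.3, -0.5, -0.9]
width: 0.397
```

```bash
python3 - <<'E'
from h import *
plan(.5547,.1127,.004,113.4)
E
```

```text
t 6.17 pos [0.557  0.1137 0.0202] head 113.4 tilt [ 0.004 -0.    -1.   ] F [-0.3 -0.5 -0.9] w 0.397
 shift [ 0.     -0.0025  0.0162] turn -0.001 q [-0.01  0.66  1.53 -0.    0.96 -0.41]
```

apply_moves([
  [[0, -0.002, 0.004], 0, -0.2],
  [[0, -0.002, 0.008], 0, -0.2],
  [[0, -0.002, 0.012], 0, -0.2],
  [[0, -0.002, 0.015], 0, -0.2],
  [[0, -0.002, 0.015], 0, -0.2],
])

```text
clock: 6.58
position: [0.555, 0.1129, 0.0047]
ee_rot: [0.001, 0.549, 0.836, 0.001]
contact_force: [0.6, 0.4, 0.5]
width: 0.402
```

```bash
python3 - <<'E'
from h import *
plan(.6249,-.05,.0045,113.4)
E
```

```text
t 6.58 pos [0.555  0.1129 0.0047] head 113.4 tilt [ 0.003 -0.    -1.   ] F [0.6 0.4 0.5] w 0.402
 shift [-0.1772 -0.0004  0.0004] turn -0.001 q [-0.01  0.68  1.54 -0.    0.92 -0.42]
```

apply_moves([
  [[-0.004, 0, 0], 0, -0.2],
  [[-0.009, 0, 0], 0, -0.2],
  [[-0.015, 0, 0], 0, -0.2],
  [[-0.022, 0, 0], 0, -0.2],
  [[-0.029, 0, 0], 0, -0.2],
])

```text
clock: 7.0
position: [0.5669, 0.0854, 0.0049]
ee_rot: [0.002, 0.549, 0.836, 0.001]
contact_force: [-0.5, -0.3, -0.4]
width: 0.401
```

```bash
python3 - <<'E'
from h import *
plan(.6249,-.05,.0045,113.4)
p,d=ctrl.snapshot("side");p=p[:,:,::-1]
crop(p,220,120,420,270,4,"pics/s5.png")
E
```

```text
t 7.0 pos [0.5669 0.0854 0.0049] head 113.3 tilt [ 0.003 -0.    -1.   ] F [-0.5 -0.3 -0.4] w 0.401
 shift [-0.1473 -0.0004  0.0006] turn -0.001 q [-0.06  0.68  1.52 -0.    0.93 -0.46]
```

View pics/s5.png

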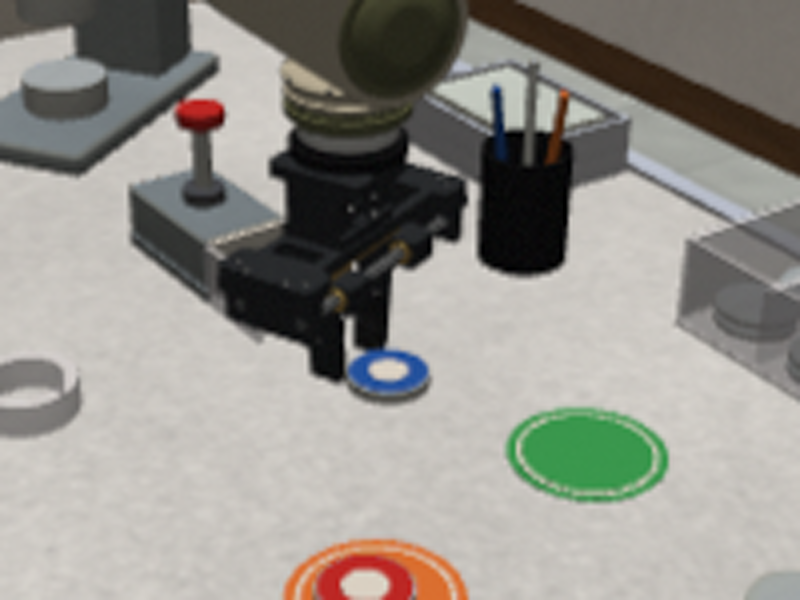

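The side view shows the badge at (388,373), flat and moving squarely in front of both fingers. The push continues.

apply_moves([
  [[-0.008, 0, 0.0003], 0, -0.2],
  [[-0.017, 0, 0.0005], 0, -0.2],
  [[-0.026, 0, 0.0005], 0, -0.2],
  [[-0.035, 0, 0.0005], 0, -0.2],
  [[-0.044, 0, 0.0005], 0, -0.2],
])

```text
clock: 7.47
position: [0.5853, 0.0429, 0.0045]
ee_rot: [0.002, 0.55, 0.835, 0.001]
contact_force: [-0.0, 0.2, 0.8]
width: 0.403
```

apply_moves([
  [[-0.009, 0, 0], 0, -0.2],
  [[-0.018, 0, 0], 0, -0.2],
  [[-0.027, 0, 0], 0, -0.2],
  [[-0.036, 0, 0], 0, -0.2],
  [[-0.045, 0, 0], 0, -0.2],
])

```text
clock: 7.88
position: [0.6035, 0.0007, 0.0046]
ee_rot: [0.002, 0.55, 0.835, 0.001]
contact_force: [-1.0, -0.0, -0.0]
width: 0.403
```

```bash
python3 - <<'E'
from h import *
plan(.6249,-.05,.0045,113.4)
p,d=ctrl.snapshot("side");p=p[:,:,::-1]
crop(p,270,150,470,300,4,"pics/s6.png")
E
```

```text
t 7.88 pos [0.6035 0.0007 0.0046] head 113.3 tilt [ 0.004 -0.001 -1.   ] F [-1. -0. -0.] w 0.403
 shift [-0.0551 -0.0004  0.0002] turn -0.002 q [-0.19  0.72  1.43  0.    0.98 -0.6 ]
```

View pics/s6.png

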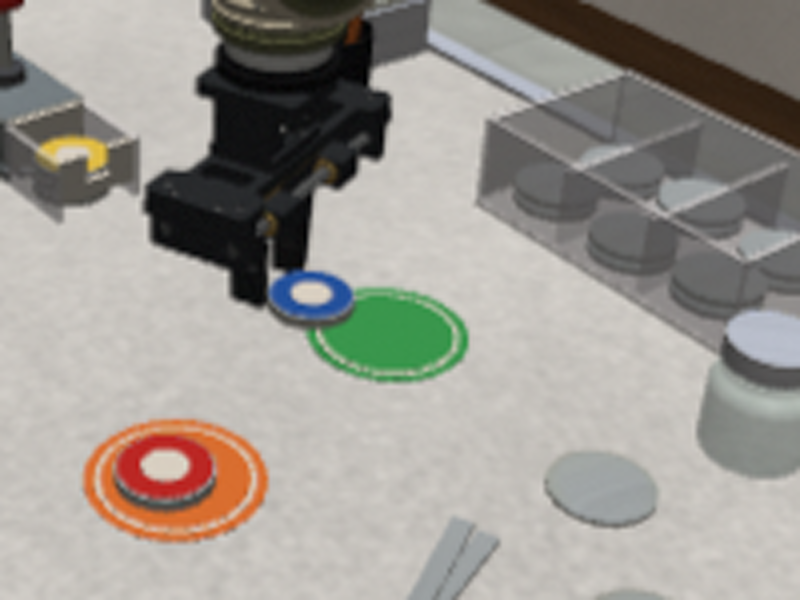

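apply_moves([
  [[-0.008, 0, 0], 0, -0.2],
  [[-0.017, 0, 0], 0, -0.2],
  [[-0.026, 0, 0], 0, -0.2],
  [[-0.035, 0, 0], 0, -0.2],
  [[-0.042, 0, 0], 0, -0.2],
])

```text
clock: 8.35
position: [0.6212, -0.0404, 0.0048]
ee_rot: [0.003, 0.55, 0.835, 0.001]
contact_force: [1.1, 0.8, -0.2]
width: 0.396
```

```bash
python3 - <<'E'
from h import *
plan(.6249,-.05,.0045,113.4)
p,d=ctrl.snapshot("side");p=p[:,:,::-1]
crop(p,270,150,470,300,4,"pics/s7.png")
E
```

```text
t 8.35 pos [ 0.6212 -0.0404  0.0048] head 113.2 tilt [ 0.005 -0.001 -1.   ] F [ 1.1  0.8 -0.2] w 0.396
 shift [-0.0103 -0.0004  0.0003] turn -0.003 q [-0.25  0.74  1.37 -0.    1.02 -0.66]
```

View pics/s7.png

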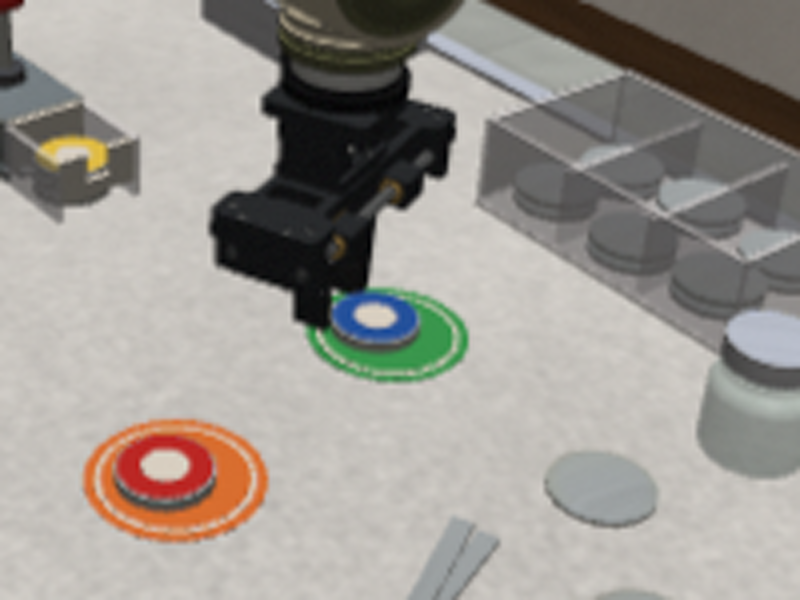

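```bash
python3 - <<'E'
from h import *
S=lambda x,y:((x+.5)/4-.5+270,(y+.5)/4-.5+150)
b=px2w("side",*S(375,317),.009);m=px2w("side",*S(387,335),0);d=m-b;print(b,m,d)
plan(.6212+d[0],-.0404+d[1],.005)
E
```

```text
[ 0.63356442 -0.06864433  0.009     ] [ 0.63616149 -0.07804127  0.        ] [ 0.00259707 -0.00939695 -0.009     ]
t 8.4 pos [ 0.6217 -0.0413  0.0048] head 113.2 tilt [ 0.006 -0.002 -1.   ] F [-0.6 -1.2 -0.3] w 0.402
 shift [-0.0086 -0.0014 -0.0002] turn None q [-0.26  0.74  1.37 -0.    1.02 -0.66]
```

apply_moves([
  [[-0.004, 0, 0], 0, -0.2],
  [[-0.008, 0, 0], 0, -0.2],
  [[-0.01, 0, 0], 0, -0.2],
  [[-0.01, 0, 0], 0, -0.2],
])

```text
clock: 8.73
position: [0.6258, -0.0508, 0.0048]
ee_rot: [0.003, 0.551, 0.835, 0.001]
contact_force: [0.2, 0.4, 0.2]
width: 0.404
```

apply_moves([
  [[0.004, 0, 0], 0, -0.2],
  [[0.01, 0, 0], 0, -0.2],
  [[0.02, 0, 0], 0, -0.2],
  [[0.022, 0, -0.02], 0, -0.2],
  [[0.022, 0, -0.05], 0, -0.2],
])

```text
clock: 9.15
position: [0.6146, -0.0284, 0.0528]
ee_rot: [-0.0, 0.55, 0.835, -0.0]
contact_force: [0.4, 0.4, -0.3]
width: 0.404
```

apply_moves([
  [[0.02, 0, -0.03], 0, -0.2],
  [[0.05, 0, -0.06], 0, -0.2],
  [[0.08, 0, -0.08], 0, -0.2],
  [[0.11, 0, -0.1], 0, -0.2],
  [[0.11, 0, -0.1], 0, -0.2],
])

```text
clock: 9.57
position: [0.57, 0.0777, 0.1569]
ee_rot: [0.002, 0.548, 0.836, 0.002]
contact_force: [0.7, -0.7, 0.3]
width: 0.402
```

```bash
python3 - <<'E'
from h import *
plan(.45,.05,.2)
for n in("side","top"):
    p,d=ctrl.snapshot(n);p=p[:,:,::-1];cv2.imwrite(f"pics/{n}8.png",p)
    if n=="side": crop(p,270,150,470,300,4,"pics/s8.png")
    else: crop(p,200,130,400,280,4,"pics/t8.png")
E
```

```text
t 9.57 pos [0.57   0.0777 0.1569] head 113.5 tilt [ 0.005  0.001 -1.   ] F [ 0.7 -0.7  0.3] w 0.402
 shift [ 0.0224 -0.1208 -0.0437] turn None q [-0.07  0.49  1.36  0.    1.28 -0.48]
```

View pics/s8.png

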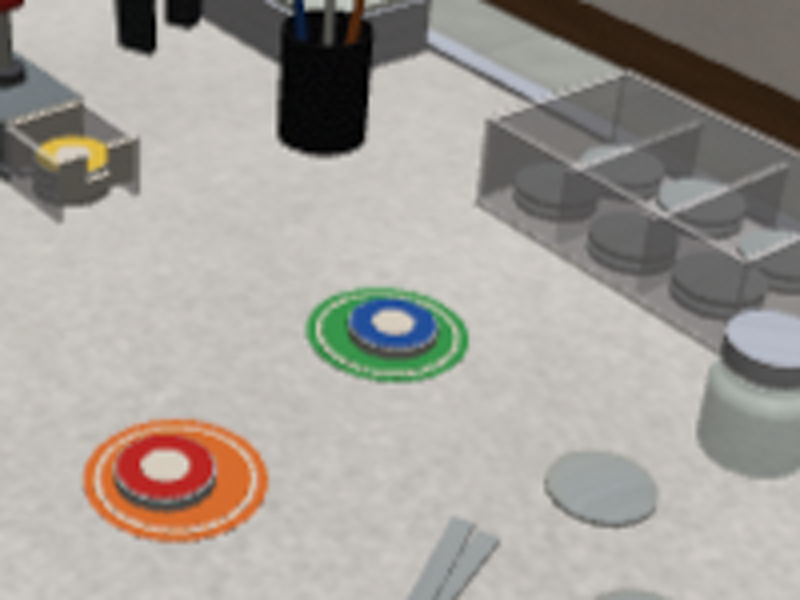

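View pics/t8.png

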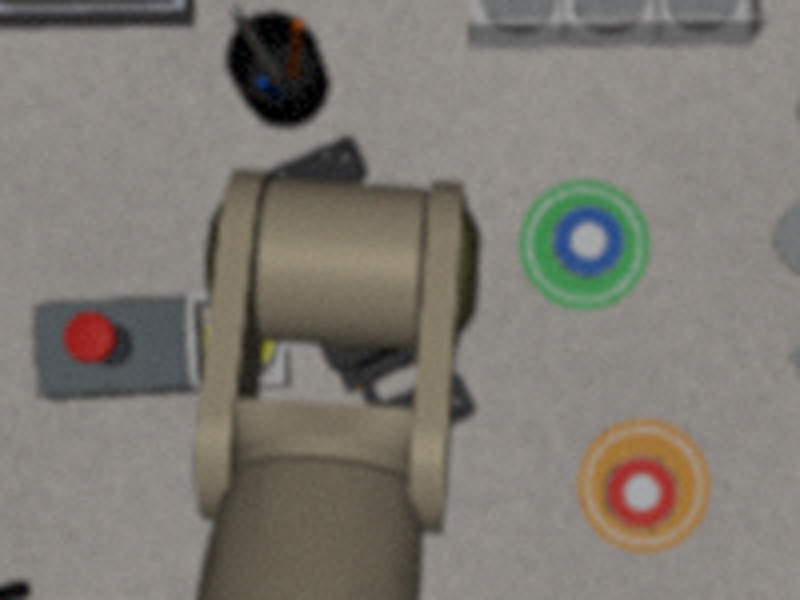

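```bash
python3 -c "
from bench import ctrl
print(ctrl.sign_off(), ctrl.read_state()['contact_force'])"
```

```text
the job is handed in; nothing more can be done
the job is handed in; nothing more can be done
```

I pressed the plunger once, slowly, to its stop. It bottomed at z ≈ 0.089 m with a force of about 15 N. One blue badge came out, and I let the plunger rise. I then lowered the part-open fingers behind the badge, pushed it flat to the green mat, backed off and lifted clear. I handed in at about 9.7 s.

Checks on the last pictures before hand-in:
- **Badge:** it lies flat on the green mat. The top view has its centre at crop pixel (588,242) against the mat's (585,245), roughly 2 mm off.
- **Plunger and magazine:** the plunger is up. The yellow top badge has dropped in the magazine; I could not see the two badges below it.
- **Bystanders:** the pen cup, the jar, the red badge and the rear shell look unmoved, and so do the parts of the scissors and front shell in the crop. I did not look again at the tape or marker at the end, but the arm went nowhere near them at low height.

None of these checks failed or disagreed beyond about 2 mm between the two cameras. The hand-in gives no verdict.

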